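# Stand the filter cassette up in the extraction booth and lock its retainer

## Robot

A 6-joint arm with a two-finger parallel gripper is mounted at the origin on the work surface. World frame = base frame: x ahead of the robot, y to its left, z up, the work surface at z = 0. Lengths are in m, angles in degrees, forces in N, time in s.
With the tool pointing down it reaches from about 0.325 to 0.775 m from the base axis. Payload 9.3 kg.
Tool frame: the origin (TCP) lies midway between the tips of the shut fingers; the grasp point (between the pads) lies ctrl.tcp_to_grasp behind it (ctrl.tcp_to_grasp is the distance from the TCP to the grasp point, in m); z points along the fingers, y is the line along which they close (so a half turn about z gives the same grasp; the last joint's range is limited). The gripper opens to 85 mm and grips with 20 to 120 N. Pads are 22 mm wide; open, the fingers measure 114 mm over their backs; the gripper's body (76 mm by 85 mm) begins 54 mm behind the grasp point. The pads swing forward as they close: fully open they stand 13 mm farther back than shut.
Start: joints at [65.512, 14.817, 1.232, 76.415, 0, 81.257], TCP at [0.149, 0.529, 0.202] pointing down, gripper open.
Joint ranges: [-174.27, 174.27], [-52.1, 104.24], [-59.71, 78.15], [-110.17, 111.67], [-87.03, 83.33], [-180, 180]. Speed limits (degrees/s): [127.2, 127.2, 159.86, 180, 180, 180].

## Interface

Orientations are given as a 3x3 rotation matrix whose columns are the frame's x, y, z axes.
In Python, from rig import ctrl, cams gives the robot as it stands.
- The arm moves only by the tool apply_moves, never from a script. Its argument "deltas" is a list of rows, each a list of 6 numbers: the shift along the tool's x, y, z in mm, then the turn, a rotation vector about the tool's x, y, z in degrees. A call has 1 to 12 rows; each row shifts and turns the commanded pose from where the row before left it, along the tool's axes as they then stand; what a row does not reach is not made up. A row lasts 1/12 s, in which the tool goes at most 41.7 mm and 7.16 degrees, less where a joint would pass 70% of its speed; a pose out of reach is approached as far as the arm can. A call with a gripper value outside its range is refused whole. "jaw" is the gripper's target within -1 to 1 (shut at 1, half-way at 0, fully open at -1), set as the call begins (left out, the last holds). The fingers move at their own pace and stop on an object; the grip force is fixed at half the most. Time passes only in rows, so rows that do not move let the fingers close. It gives the time, the measured TCP pose, the force, the opening and the grip force at its end, in the units of the state.
- ctrl.read_state(): the state, without advancing time (a new reading comes with each control period).
- cams.camera(name): name is "scene" or "top" or "wrist"; returns a dict with "image" (400x640x3 uint8, red, green, blue), "fov_y" (degrees; the focal length in pixels is half the picture's height over the tangent of half this angle, whatever the lens; pixels are square), "cx", "cy" (the principal point, pixels), "xyz" and "rotation" of the camera in the world. Camera axes: x right, y up, looking along -z (the intrinsics and any distortion apply to the point x, -y, -z); pixel columns grow to the right and rows downward; lengths in m; the calibration is good to about 2 mm. The wrist camera is an equidistant fisheye: a pixel r from the principal point sees the ray r / f radians off the axis. A picture is of the moment at which its call begins. There is no depth.
- ctrl.job_done(): hands the job in; it is judged then, once.
The state is a dict: "clock": time; "q": joint angles; "dq": joint speeds; "effort": joint torques, N m; "eef_pos": TCP position; "tcp_rot": TCP orientation; "contact_force": force on the tool from outside, world axes, zero at the start; "wrist_torque": the same for the moment, N m; "opening": finger opening in m; "grasp_force": force on a finger pad.
Only numpy, scipy, OpenCV 4.12 (cv2) and the standard library are available. Lean on these libraries where they do the work, as an engineer would, in place of code of your own. Each camera call takes 0.05 s, during which the arm holds its last target. There are 200 camera calls.

## Task

Refit the filter in the small extraction booth: stand the flat filter cassette lying on the booth's tray up on its far edge, flat against the fan intake and covering the opening, by pushing it against the housing so that it pivots up. Then push the black wing knob on top down against its spring and turn it clockwise as far as it goes, so that the bar swings across the front of the cassette, and let it spring back up. Do not shove the booth along the bench or disturb the other things.

Things in the scene. Friction and masses are not known exactly. Their poses are not given: they have to be found in the camera images.
- booth: Extraction booth, loose on the bench, 3.2 kg; slides at 16 to 25 N of level push. Fan housing 150 (x) x 260 (y) x 175 mm high. Its front, the intake face, is the plane x = -75 mm. A flat tray 6 mm thick, 260 mm wide runs from the foot of that face to x = -315 mm. Origin: centre of the housing's underside, on the bench; x points from front to back, z up.
- intake (a point): Foot of the intake face, middle of its width, at the height of the tray's top (6 mm above the bench). Axes as the booth's. The fan opening, 124 mm square, is centred 77 mm above it. Standing against the face, the cassette's centre is 8 mm in front of (-x) and 75 mm above this point; it then stays up by itself.
- cassette_mid (a point): Centre of the filter cassette, a rigid plate 150 (x) x 160 (y) x 16 mm (z), about 0.3 kg. It starts flat on the tray, z up, +x edge 10 to 50 mm short of the intake face, up to 7 degrees askew. Pushed by its -x edge it slides to the face; it can jam askew on one corner: push nearer the lagging end to square it. With 8 to 12 N kept on the edge as the fingertips rise, friction turns it up.
- knob_grip (a point): Middle of the black wing of the knob, on its vertical axis (x = -99, y = -112 mm in the booth), 234 mm above the bench when up. The wing is 45 mm long, 11 thick, 26 high (13 above and below this point), over a disc of 42 mm diameter; it lies along the bar below it. The housing's top is 59 mm below this point.
- bar_tip (a point): Far end of the level swing bar, 8 mm round, 64 mm long from the knob's axis, 120 mm above the bench, on a rod hanging from the knob. Parked, it points away from the intake face (83 degrees from it), clear of a cassette within 20 mm of the middle; turned home it is parallel to the face and 4 mm clear of the cassette's front.
- retainer_press (a joint): How far the knob is pushed down, m: 0 up, 0.009 fully down. Spring: about 3 N at the top, 8 N fully down. It turns only when down by more than about 6 mm, and springs up again only at either end of its turn.
- retainer_turn (a joint): Angle of the knob and bar, rad: 0 parked, 1.45 (the stop) bar across the front; grows clockwise seen from above.
- paint_jar: Bystander, to be left alone: small jar, 36 mm diameter, 52 high, on the tray's outer +y corner. Origin: centre of its underside.
- screwdriver: Bystander, to be left alone: screwdriver, 170 mm, lying on the housing's top. Origin: centre of its underside.
- drone: Bystander, to be left alone: quadcopter, about 200 mm across, 60 high, on the bench to the right of the tray. Origin: centre of its underside.
- controller: Bystander, to be left alone: remote controller, 100 x 150 x 50 mm, on the bench to the right. Origin: centre of its underside.
- solder_spool: Bystander, to be left alone: spool, 60 mm diameter, 45 high, near right. Origin: centre of its underside.
- wrench: Bystander, to be left alone: spanner, 180 mm, on the bench to the right. Origin: centre of its underside.
Mind the look-alikes: they are no part of the job. Of the things that look like the part that bears cassette_mid, the smaller one is meant.

How it is judged (in metres and radians):
On the way, in this order (a step that is already met when the one before it is completed fails the run):
1. the cassette stands upright against the intake face (angle between the z axis of cassette_mid and the x axis of booth, either way round below 0.08 rad and z of cassette_mid in the frame of booth above 0.076 m and x of cassette_mid in the frame of booth above -0.091 m), for 0.2 s.
2. the knob is pushed down (value of joint retainer_press above 0.005 m), for 0.1 s.
At the end, for the whole second after the job is handed in: The cassette stands on its edge on the tray, flat against the intake face (within 0.08 rad and 8 mm) and centred on the opening within 22 mm; the retainer is turned past 1.25 rad with its bar across the cassette, and its knob has sprung back up (less than 2 mm down); all at rest (all of step 1 and z of cassette_mid in the frame of booth below 0.09 m and x of cassette_mid in the frame of booth below -0.075 m and y of cassette_mid in the frame of booth between -0.022 and 0.022 m and value of joint retainer_turn above 1.25 rad and value of joint retainer_press below 0.002 m and angular speed of booth below 0.1 rad/s); the robot touches nothing.
It fails at once if the booth is shoved along the bench by more than 12 mm (distance of booth from where it was at the start of the episode above 0.012 m).
It fails at once if one of the bystanders is moved by more than 30 mm (distance of any of paint_jar, screwdriver, drone, controller, solder_spool, wrench from where it was at the start of the episode above 0.03 m).
It also fails if it takes over 70 s, if anything falls off the work surface, if the arm or the gripper's body presses on something with over 40 N, if the wrist force passes 120 N, or if a joint passes its speed limit or range.

## Working session

There is one attempt and no reset: what is moved stays moved. The work goes in short steps, Python scripts to look and compute and a tool call to move; the robot and the scene stay as the last step left them, time stands still between calls to the robot, and variables do not carry over. Pictures are saved under pics/ and viewed, at most 10 in all, crops included, and the job is handed in when it is done.

Besides the shell and the picture viewer there is one more tool, called after ">>>" as a command line: name --pt "numbers of a row" for each row, then --argument value for the rest. apply_moves: Moves the arm, as the interface text tells. Its arguments: {"type":"object","properties":{"deltas":{"type":"array"},"jaw":{"type":"number"}},"required":["deltas"]}

```bash
mkdir -p pics; ls
cat > h.py <<'E'
import numpy as np,cv2
from rig import ctrl,cams
def grab(n,f=None):
    c=cams.camera(n); 
    if f: cv2.imwrite('pics/'+f,cv2.cvtColor(np.asarray(c['image']),cv2.COLOR_RGB2BGR))
    return c
def ray(c,u,v,fish=False):
    f=200/np.tan(np.radians(c['fov_y'])/2)
    x=(u-c['cx']);y=(v-c['cy'])
    if fish:
        r=np.hypot(x,y);t=r/f;d=np.array([x/r*np.sin(t),-y/r*np.sin(t),-np.cos(t)])
    else: d=np.array([x/f,-y/f,-1])
    d=np.asarray(c['rotation'])@d
    return np.asarray(c['xyz']),d/np.linalg.norm(d)
def onz(c,u,v,z,fish=False):
    o,d=ray(c,u,v,fish);return o+d*(z-o[2])/d[2]
def tri(a,b):
    (o1,d1),(o2,d2)=a,b
    s=np.linalg.lstsq(np.stack([d1,-d2],1),o2-o1,rcond=None)[0]
    p,q=o1+s[0]*d1,o2+s[1]*d2
    return (p+q)/2,np.linalg.norm(p-q)
def px(c,p):
    f=200/np.tan(np.radians(c['fov_y'])/2)
    d=np.asarray(c['rotation']).T@(np.asarray(p)-c['xyz'])
    return c['cx']+f*d[0]/-d[2], c['cy']-f*d[1]/-d[2]
E
python3 - <<'E'
from h import *
import json
im=[]
for n in('scene','top'):
    c=grab(n,n+'0.png');print(n,c['fov_y'],c['cx'],c['cy'],np.round(c['xyz'],3),np.round(c['rotation'],3).tolist(),c.keys())
print(ctrl.read_state());print(ctrl.tcp_to_grasp)
E
```

```text
pics
scene 52.65114557522221 318.5955907095061 198.09781278426829 [ 1.002 -0.546  0.96 ] [[0.683, -0.543, 0.489], [0.731, 0.505, -0.459], [0.002, 0.67, 0.742]] dict_keys(['image', 'fov_y', 'cx', 'cy', 'xyz', 'rotation'])
top 43.44084840254608 322.87402335095567 198.34112206193535 [ 0.247 -0.064  1.52 ] [[0.014, 0.99, -0.142], [-1.0, 0.012, -0.011], [-0.009, 0.142, 0.99]] dict_keys(['image', 'fov_y', 'cx', 'cy', 'xyz', 'rotation'])
{'clock': 0.1, 'q': array([ 6.55118632e+01,  1.48465681e+01,  1.19319520e+00,  7.64164198e+01,
       -4.52492126e-04,  8.12575686e+01]), 'dq': array([ 0.0501595 , -0.03567909,  0.13645258, -0.02890168,  0.02848706,
       -0.06670606]), 'effort': array([ 4.71062522e-03, -5.56690121e+01,  3.45070553e+01,  1.16496711e-02,
       -1.60162590e-04,  2.52499495e-05]), 'eef_pos': array([0.14912466, 0.52908407, 0.20102957]), 'tcp_rot': array([[-9.62475537e-01,  2.71368004e-01, -4.97725981e-04],
       [ 2.71368403e-01,  9.62474911e-01, -1.11181232e-03],
       [ 1.77338479e-04, -1.20515926e-03, -9.99999258e-01]]), 'contact_force': array([ 0.74421128,  0.4062701 , -0.67626372]), 'wrist_torque': array([-0.0176383 ,  0.00015397,  0.0080677 ]), 'grasp_force': 0.0, 'opening': 0.08502658301846136}
0.0187
```

View pics/scene0.png

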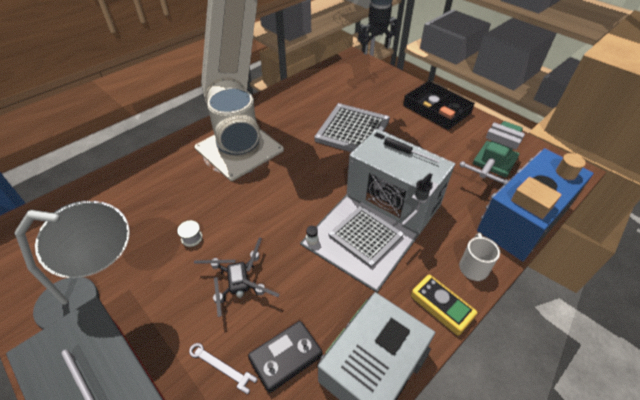

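View pics/top0.png

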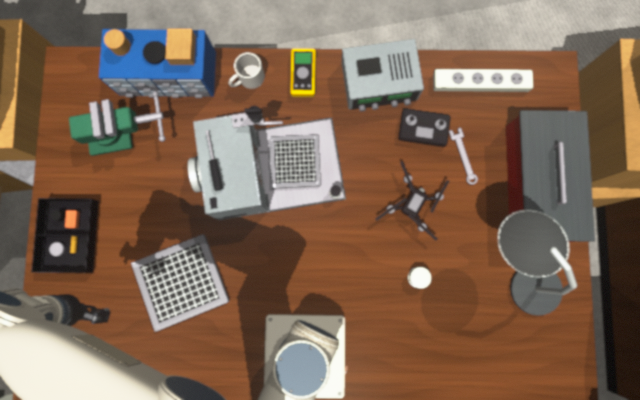

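The scene view shows the booth at (385,205), with the cassette on the tray at (365,235), the knob at (425,185) and the jar at (312,237). In the top view the booth's x axis points left (world +y), the cassette is at (295,160) and the knob is at (255,115). The larger grille at (180,282) is the decoy.

Run:
```python
import cv2
a=cv2.imread('pics/top0.png')[95:225,180:355];b=cv2.imread('pics/scene0.png')[125:290,295:460]
cv2.imwrite('pics/top0c.png',cv2.resize(a,(175*4,130*4),interpolation=cv2.INTER_CUBIC))
cv2.imwrite('pics/scene0c.png',cv2.resize(b,(600,600),interpolation=cv2.INTER_CUBIC))
```

```text
(no output)
```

View pics/top0c.png

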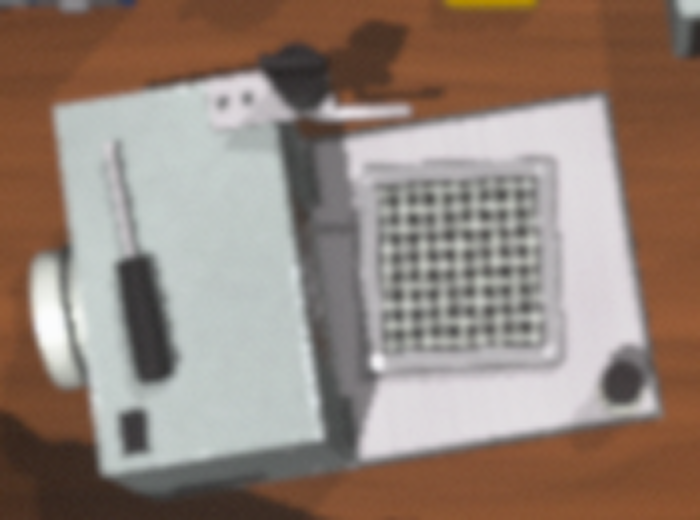

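View pics/scene0c.png

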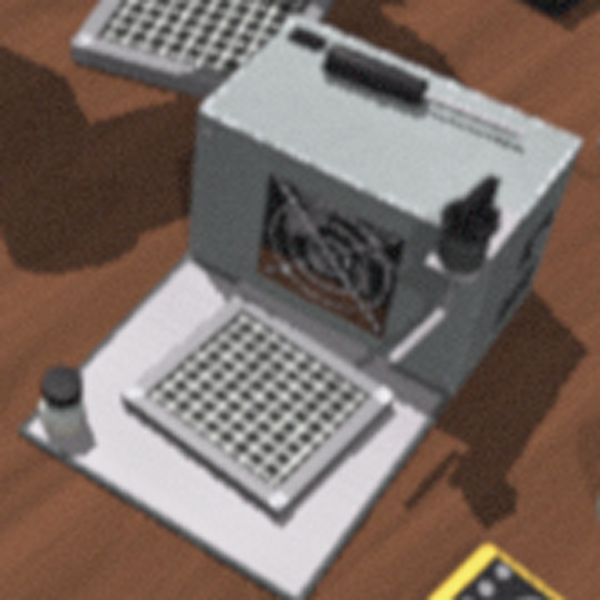

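The crops show these points.
- **Housing top corners, top view:** (55,105), (103,472), (325,437).
- **Tray outer corners, top view:** (605,95), (660,412).
- **Cassette corners, top view:** (362,165), (555,158), (562,362), (372,370).
- **Cassette corners, scene view:** (245,297), (392,397), (280,500), (125,393).

```bash
cat > m1.py <<'E'
from h import *
from scipy.optimize import least_squares
T=cams.camera('top');S=cams.camera('scene')
t=lambda u,v:(T,180+(u-1.5)/4,95+(v-1.5)/4)
k=165/600
s=lambda u,v:(S,295+(u-1.3)*k,125+(v-1.3)*k)
def fit(obs,p0,w=None):
    def R(p):
        c,sn=np.cos(p[2]),np.sin(p[2]);r=[]
        for (c_,u,v),(x,y,z) in obs:
            q=px(c_,[p[0]+c*x-sn*y,p[1]+sn*x+c*y,z+(p[3] if len(p)>3 else 0)]);r+=[q[0]-u,q[1]-v]
        return np.array(r)
    o=least_squares(R,p0,loss='soft_l1');return o.x,R(o.x).reshape(-1,2)
B=[(t(55,105),(.075,-.13,.175)),(t(103,472),(.075,.13,.175)),(t(325,437),(-.075,.13,.175)),(t(605,95),(-.315,-.13,.006)),(t(660,412),(-.315,.13,.006)),
(s(200,108),(-.075,.13,.175)),(s(582,142),(.075,-.13,.175)),(s(25,430),(-.315,.13,.006)),(s(300,597),(-.315,-.13,.006)),(s(190,255),(-.075,.13,.006)),(s(445,395),(-.075,-.13,.006))]
if __name__=='__main__':
    p,r=fit(B,[.4,.1,1.4]);print(p,np.degrees(p[2]));print(np.round(r,1).tolist())
    tc=[t(362,165),t(555,158),t(562,362),t(372,370)];sc=[s(392,397),s(280,500),s(125,393),s(245,297)]
    q=[]
    for a,b in zip(tc,sc):
        P,e=tri(ray(*a),ray(*b));print('cass',P.round(4),round(e,4));q.append(P)
    C=[(tc[i],m) for i,m in enumerate([(.075,-.08,.0),(-.075,-.08,.0),(-.075,.08,.0),(.075,.08,.0)])]+[(sc[i],m) for i,m in enumerate([(.075,-.08,.0),(-.075,-.08,.0),(-.075,.08,.0),(.075,.08,.0)])]
    pc,rc=fit(C,[.4,0,1.4,.022]);print('cassfit',pc,np.degrees(pc[2]));print(np.round(rc,1).tolist())
    c,sn=np.cos(p[2]),np.sin(p[2]);R=np.array([[c,-sn],[sn,c]])
    print('cass in booth',R.T@(pc[:2]-p[:2]),np.degrees(pc[2]-p[2]))
    print('knob',R@[-.099,-.112]+p[:2])
    print('tri knob wing top',tri(ray(*t(294,65)),ray(*s(485,190))))
    for n,z in((0,.247),(0,.234)): print(px(T,[*(R@[-.099,-.112]+p[:2]),z]),px(S,[*(R@[-.099,-.112]+p[:2]),z]))
E
python3 m1.py
```

```text
[0.53684707 0.21764069 1.74715808] 100.10478393351626
[[-0.3, 0.3], [-0.3, 0.5], [-0.8, 0.3], [0.4, -1.2], [0.7, 1.0], [0.1, 0.4], [0.6, -0.3], [-1.6, 0.1], [-0.0, 2.7], [-0.3, -0.5], [2.5, -0.1]]
cass [0.6523 0.1165 0.0236] 0.0025
cass [ 0.6586 -0.0295  0.0342] 0.0034
cass [ 0.5027 -0.0374  0.0221] 0.0019
cass [0.4964 0.1078 0.0193] 0.0052
cassfit [0.57789517 0.04011412 1.62367305 0.02199294] 93.02961330679243
[[-0.5, -0.1], [0.0, -0.3], [0.3, 0.1], [-1.7, 0.0], [1.4, 0.1], [-0.5, 3.5], [-0.9, 0.2], [-0.7, -1.4]]
cass in booth [-0.18197472 -0.00926453] -7.075170626723837
knob [0.66447923 0.1398266 ]
tri knob wing top (array([0.66321872, 0.14016374, 0.2462952 ]), np.float64(0.00832418736835711))
(np.float64(252.14373213501992), np.float64(109.12737211598588)) (np.float64(426.7066843458107), np.float64(177.35006140472913))
(np.float64(252.8707851507477), np.float64(110.68182603277907)) (np.float64(425.6706700939543), np.float64(181.00565824826853))
```

Booth fit: position (0.537, 0.218), yaw 100.1°. The cassette is at (-182, -9) mm in the booth, 7° askew, and the knob and cassette heights agree with triangulation. I'll lift first, then travel at height to the front of the tray.

>>> apply_moves --pt "0 0 -36 0 0 0" --pt "0 0 -36 0 0 0" --pt "0 0 -36 0 0 0" --pt "0 0 -36 0 0 0" --pt "0 0 -36 0 0 0" --pt "-29.8 -23 0 0 0 0" --pt "-29.8 -23 0 0 0 0" --pt "-29.8 -23 0 0 0 0" --pt "-29.8 -23 0 0 0 0" --pt "-29.8 -23 0 0 0 0" --pt "-29.8 -23 0 0 0 0" --pt "-29.8 -23 0 0 0 0" --jaw -1

```text
clock: 1.2
eef_pos: [0.3068, 0.3162, 0.3816]
tcp_rot: [[-0.963, 0.271, 0.0], [0.271, 0.963, 0.0], [-0.0, 0.0, -1.0]]
contact_force: [0.6, 1.0, 0.0]
opening: 0.0852
grasp_force: 0.0
```

>>> apply_moves --pt "-29.8 -23 0 0 0 0" --pt "-29.8 -23 0 0 0 0" --pt "-29.8 -23 0 0 0 0" --pt "-29.8 -23 0 0 0 0" --pt "-29.8 -23 0 0 0 0" --pt "-29.8 -23 0 0 0 0" --pt "-29.8 -23 0 0 0 0" --pt "-29.8 -23 0 0 0 0" --pt "-29.8 -23 0 0 0 0" --pt "-29.8 -23 0 0 0 0" --pt "-29.8 -23 0 0 0 0" --pt "-29.8 -23 0 0 0 0"

```text
clock: 2.2
eef_pos: [0.5763, -0.0467, 0.3815]
tcp_rot: [[-0.962, 0.272, -0.0], [0.272, 0.962, 0.0], [0.0, 0.0, -1.0]]
contact_force: [0.2, -0.0, -0.0]
opening: 0.0854
grasp_force: 0.0
```

>>> apply_moves --pt "-29.8 -23 0 0 0 0" --pt "0 0 0 0 0 6.42" --pt "0 0 0 0 0 6.42" --pt "0 0 0 0 0 6.42" --pt "0 0 0 0 0 6.42" --pt "0 0 0 0 0 6.42" --pt "0 0 0 0 0 6.42" --pt "0 0 0 0 0 6.42" --pt "0 0 0 0 0 6.42" --pt "0 0 0 0 0 6.42" --pt "0 0 0 0 0 6.42" --pt "0 0 0 0 0 0"

```text
clock: 3.2
eef_pos: [0.5981, -0.0751, 0.3814]
tcp_rot: [[-0.17, 0.986, -0.0], [0.986, 0.17, 0.0], [0.0, -0.0, -1.0]]
contact_force: [0.6, 0.2, 0.1]
opening: 0.0854
grasp_force: 0.0
```

Run:
```python
from h import *
c=grab('wrist','w1.png');print(c['fov_y'],c['cx'],c['cy'],np.round(c['xyz'],3),np.round(c['rotation'],3).tolist())
```

```text
65.70646984690485 313.80247435672675 197.42353975380766 [ 0.585 -0.011  0.555] [[0.986, -0.163, -0.044], [0.169, 0.952, 0.256], [0.0, -0.26, 0.966]]
```

View pics/w1.png

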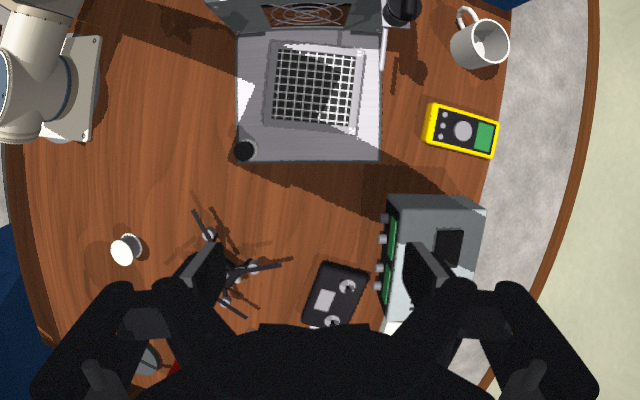

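The wrist view shows the tray's outer corners at (237,161) and (380,161), the cassette corners near (272,40), (364,50), (358,136) and (264,125), and the jar at (246,150).

Run:
```python
from h import *
c=grab('wrist')
p=np.array([.5368,.2176]);a=np.radians(100.1);R=np.array([[np.cos(a),-np.sin(a)],[np.sin(a),np.cos(a)]])
def b(u,v,z):
    P=onz(c,u,v,z,True)[:2];return P.round(4),(R.T@(P-p)).round(4)
print('tray',b(237,161,.006),b(380,161,.006))
for q in((272,40),(364,50),(358,136),(264,125)):print('cass',b(*q,.022))
print('jar',b(246,150,.052))
s=ctrl.read_state();print('tcp',R.T@(s['eef_pos'][:2]-p))
```

```text
tray (array([ 0.4606, -0.1133]), array([-0.3124,  0.1331])) (array([ 0.7166, -0.0681]), array([-0.3128, -0.1269]))
cass (array([0.4906, 0.1094]), array([-0.0985,  0.0645]))
cass (array([0.6484, 0.1196]), array([-0.116 , -0.0927]))
cass (array([ 0.6655, -0.0309]), array([-0.2672, -0.0831]))
cass (array([ 0.5028, -0.0403]), array([-0.2479,  0.0787]))
jar (array([ 0.4838, -0.084 ]), array([-0.2876,  0.1051]))
tcp [-0.29892522 -0.00899771]
```

>>> apply_moves --pt "0 0 36 0 0 -0.3" --pt "0 0 36 0 0 0" --pt "0 0 36 0 0 0" --pt "0 0 36 0 0 0" --pt "0 0 36 0 0 0" --pt "0 0 36 0 0 0" --pt "0 0 36 0 0 0" --pt "0 0 36 0 0 0" --pt "0 0 36 0 0 0" --pt "0 0 30 0 0 0" --pt "0 0 0 0 0 0"

```text
clock: 4.22
eef_pos: [0.5944, -0.0742, 0.0218]
tcp_rot: [[-0.183, 0.983, -0.009], [0.983, 0.183, 0.002], [0.004, -0.008, -1.0]]
contact_force: [-1.3, -0.5, -0.2]
opening: 0.0857
grasp_force: 0.0
```

>>> apply_moves --pt "0 0 4 0 0 0" --pt "0 0 4 0 0 0" --pt "0 0 4 0 0 0" --pt "0 0 4 0 0 0" --pt "0 0 0 0 0 0"

```text
clock: 4.63
eef_pos: [0.5983, -0.0752, 0.012]
tcp_rot: [[-0.18, 0.984, 0.001], [0.984, 0.18, -0.0], [-0.0, 0.001, -1.0]]
contact_force: [-0.4, -0.2, -0.6]
opening: 0.0854
grasp_force: 0.0
```

>>> apply_moves --pt "0 0 3 0 0 0" --pt "0 0 3 0 0 0" --pt "0 0 3 0 0 0" --pt "0 0 0 0 0 0" --pt "0 0 0 0 0 0"

```text
clock: 5.05
eef_pos: [0.5979, -0.0751, 0.0024]
tcp_rot: [[-0.18, 0.984, -0.0], [0.984, 0.18, 0.0], [0.0, -0.0, -1.0]]
contact_force: [0.9, 0.3, 0.1]
opening: 0.085
grasp_force: 0.0
```

>>> apply_moves --pt "0 0 2 0 0 0" --pt "0 0 2 0 0 0" --pt "0 0 0 0 0 0" --pt "0 0 0 0 0 0"

```text
clock: 5.38
eef_pos: [0.5979, -0.0751, -0.0016]
tcp_rot: [[-0.18, 0.984, -0.0], [0.984, 0.18, 0.0], [0.0, -0.0, -1.0]]
contact_force: [0.8, -0.3, -0.5]
opening: 0.0854
grasp_force: 0.0
```

Run:
```python
from h import *
c=grab('scene');im=cv2.cvtColor(np.asarray(c['image']),cv2.COLOR_RGB2BGR)[170:300,270:450]
cv2.imwrite('pics/s2.png',cv2.resize(im,None,fx=4,fy=4,interpolation=cv2.INTER_CUBIC))
```

```text
(no output)
```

View pics/s2.png

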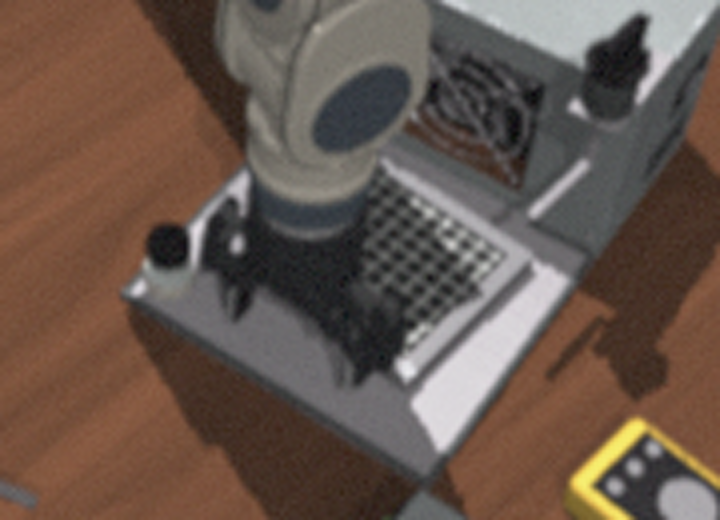

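The fingers are at the tray behind the cassette's near edge, with tips at (235,315) and (345,385) in the crop, clear of the jar. Now I'll slide it forward.

>>> apply_moves --pt "5 0 0 0 0 0" --pt "5 0 0 0 0 0" --pt "5 0 0 0 0 0" --pt "5 0 0 0 0 0" --pt "4 0 0 0 0 0" --pt "4 0 0 0 0 0" --pt "4 0 0 0 0 0" --pt "4 0 0 0 0 0" --pt "4 0 0 0 0 0" --pt "4 0 0 0 0 0" --pt "4 0 0 0 0 0"

```text
clock: 6.35
eef_pos: [0.5894, -0.0275, -0.0014]
tcp_rot: [[-0.18, 0.984, -0.0], [0.984, 0.18, -0.0], [-0.0, -0.0, -1.0]]
contact_force: [0.4, 0.5, -0.5]
opening: 0.0852
grasp_force: 0.0
```

>>> apply_moves --pt "3 0 0 0 0 0" --pt "3 0 0 0 0 0" --pt "0 0 0 0 0 0"

```text
clock: 6.6
eef_pos: [0.5882, -0.0214, -0.0014]
tcp_rot: [[-0.18, 0.984, -0.0], [0.984, 0.18, 0.0], [0.0, -0.0, -1.0]]
contact_force: [-0.8, -0.2, -0.1]
opening: 0.0854
grasp_force: 0.0
```

>>> apply_moves --pt "3 0 0 0 0 0" --pt "3 0 0 0 0 0" --pt "0 0 0 0 0 0"

```text
clock: 6.85
eef_pos: [0.5871, -0.0157, -0.0015]
tcp_rot: [[-0.18, 0.984, -0.0], [0.984, 0.18, 0.0], [0.0, -0.0, -1.0]]
contact_force: [0.4, -0.1, -0.7]
opening: 0.0853
grasp_force: 0.0
```

>>> apply_moves --pt "1.5 0 0 0 0 0" --pt "1.5 0 0 0 0 0" --pt "0 0 0 0 0 0"

```text
clock: 7.1
eef_pos: [0.5867, -0.0129, -0.0014]
tcp_rot: [[-0.18, 0.984, -0.0], [0.984, 0.18, 0.0], [0.0, -0.0, -1.0]]
contact_force: [-0.4, 0.5, 0.2]
opening: 0.0855
grasp_force: 0.0
```

Run:
```python
from h import *
c=grab('wrist','w2.png')
c=grab('top');im=cv2.cvtColor(np.asarray(c['image']),cv2.COLOR_RGB2BGR)[95:225,180:355]
w=cv2.imread('pics/w2.png')[0:330,120:520]
im=cv2.resize(im,(400,297),interpolation=cv2.INTER_CUBIC)
o=np.zeros((330,800,3),np.uint8);o[:,:400]=w;o[:297,400:]=im;cv2.imwrite('pics/j2.png',o)
```

```text
(no output)
```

View pics/j2.png

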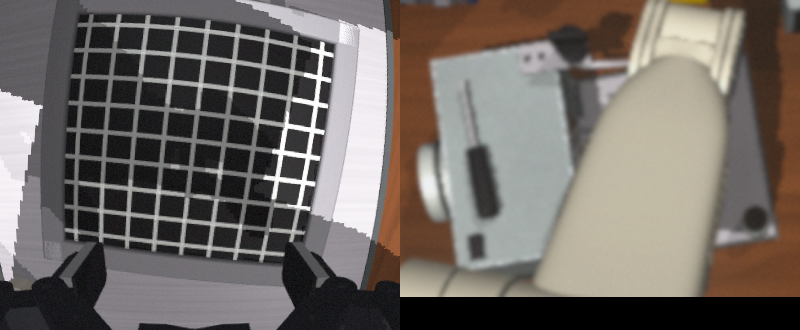

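The wrist half shows the fingertips at about (95,245) and (288,245), over the cassette's frame. The grid is still askew, so the tips seem to ride above the plate. I'll work out the tip height.

Run:
```python
from h import *
c=grab('wrist');s=ctrl.read_state()
Rt=s['tcp_rot'];P=s['eef_pos']
for (l,r) in (((222,243),(405,243)),((218,243),(408,243)),((225,248),(402,248))):
    o,d1=ray(c,*l,True);_,d2=ray(c,*r,True)
    D1=Rt.T@d1;D2=Rt.T@d2;o_=Rt.T@(o-P)
    t=.0854/(abs(D1[1]/D1[2]-D2[1]/D2[2]))
    print('depth z below cam',t,'tool pts',o_+D1/D1[2]*t,o_+D2/D2[2]*t)
p=np.array([.5368,.2176]);a=np.radians(100.1);R=np.array([[np.cos(a),-np.sin(a)],[np.sin(a),np.cos(a)]])
for q in((165,262),(360+120-0,10),(455,285),(395,290)):
    print(q,(R.T@(onz(c,*q,.022,True)[:2]-p)).round(4))
print('tcp',R.T@(P[:2]-p))
```

```text
depth z below cam 0.12892105121611863 tool pts [ 0.00881324 -0.04497335 -0.04427113] [ 0.00871834  0.04042665 -0.04427113]
depth z below cam 0.12386116831075261 tool pts [ 0.01098011 -0.04520892 -0.04933101] [ 0.01090066  0.04019108 -0.04933101]
depth z below cam 0.13269402976795058 tool pts [ 0.00455193 -0.04498041 -0.04049815] [ 0.00445724  0.04041959 -0.04049815]
(165, 262) [-0.2504  0.081 ]
(480, 10) [-0.1065 -0.0952]
(455, 285) [-0.2655 -0.0923]
(395, 290) [-0.2661 -0.0536]
tcp [-0.23596533 -0.00869683]
```

The plate is unmoved, so the open tips sit higher than I assumed. I'll back off and lower until I feel the tray.

>>> apply_moves --pt "-16 0 0 0 0 0" --pt "-16 0 0 0 0 0" --pt "-16 0 0 0 0 0" --pt "-15 0 0 0 0 0" --pt "0 0 3 0 0 0" --pt "0 0 3 0 0 0" --pt "0 0 2 0 0 0" --pt "0 0 0 0 0 0"

```text
clock: 7.92
eef_pos: [0.5975, -0.0746, -0.0101]
tcp_rot: [[-0.18, 0.984, -0.001], [0.984, 0.18, 0.001], [0.001, -0.001, -1.0]]
contact_force: [-1.3, -0.0, -0.8]
opening: 0.0855
grasp_force: 0.0
```

>>> apply_moves --pt "0 0 1.5 0 0 0" --pt "0 0 1.5 0 0 0" --pt "0 0 0 0 0 0"

```text
clock: 8.17
eef_pos: [0.5979, -0.0746, -0.0126]
tcp_rot: [[-0.18, 0.984, -0.0], [0.984, 0.18, 0.0], [0.0, -0.0, -1.0]]
contact_force: [0.7, 0.7, 0.1]
opening: 0.085
grasp_force: 0.0
```

>>> apply_moves --pt "0 0 1.5 0 0 0" --pt "0 0 1.5 0 0 0" --pt "0 0 0 0 0 0"

```text
clock: 8.42
eef_pos: [0.5979, -0.075, -0.0157]
tcp_rot: [[-0.18, 0.984, -0.0], [0.984, 0.18, 0.0], [0.0, -0.0, -1.0]]
contact_force: [-0.1, -0.7, 0.0]
opening: 0.0856
grasp_force: 0.0
```

>>> apply_moves --pt "0 0 1.5 0 0 0" --pt "0 0 1.5 0 0 0" --pt "0 0 0 0 0 0"

```text
clock: 8.67
eef_pos: [0.5979, -0.0751, -0.0188]
tcp_rot: [[-0.18, 0.984, -0.0], [0.984, 0.18, 0.0], [0.0, -0.0, -1.0]]
contact_force: [0.0, 0.6, 0.2]
opening: 0.0855
grasp_force: 0.0
```

Run:
```python
from h import *
grab('wrist','w3.png')
c=grab('scene','s3.png');im=cv2.imread('pics/s3.png')[220:290,300:400]
w=cv2.imread('pics/w3.png')[130:330,190:460]
o=np.zeros((420,800,3),np.uint8);w=cv2.resize(w,(400,296));o[:296,:400]=w;o[:280,400:]=cv2.resize(im,(400,280),interpolation=cv2.INTER_CUBIC);cv2.imwrite('pics/j3.png',o[:300])
```

```text
(no output)
```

View pics/j3.png

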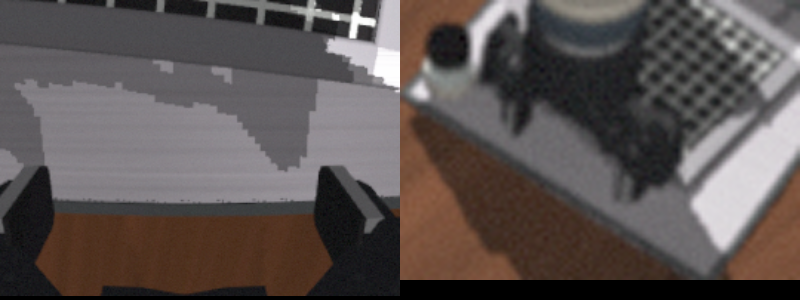

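Run:
```python
from h import *
c=grab('scene');s=ctrl.read_state();P=s['eef_pos']
p=np.array([.5368,.2176]);a=np.radians(100.1);R=np.array([[np.cos(a),-np.sin(a)],[np.sin(a),np.cos(a)]])
for q in((328.7,252.5),(357.5,270)):
    for z in(.006,.02,.03): print(q,z,(R.T@(onz(c,*q,z)[:2]-p)).round(4))
print('tcp',R.T@(P[:2]-p),P)
for z in(.006,.02,.03):
  for y in (.05,-.07): print(z,y,np.round(px(c,[*(R@[-.299,y]+p),z]),1))
```

```text
(328.7, 252.5) 0.006 [-0.2917  0.0442]
(328.7, 252.5) 0.02 [-0.2996  0.0388]
(328.7, 252.5) 0.03 [-0.3053  0.0349]
(357.5, 270) 0.006 [-0.2909 -0.0528]
(357.5, 270) 0.02 [-0.2989 -0.0567]
(357.5, 270) 0.03 [-0.3046 -0.0596]
tcp [-0.29892743 -0.00898472] [ 0.59806741 -0.07511939 -0.01841557]
0.006 0.05 [325.5 253.2]
0.006 -0.07 [361.2 275.3]
0.02 0.05 [325.6 250.3]
0.02 -0.07 [361.6 272.6]
0.03 0.05 [325.6 248.3]
0.03 -0.07 [361.9 270.6]
```

>>> apply_moves --pt "0 0 1.5 0 0 0" --pt "0 0 1.5 0 0 0" --pt "0 0 0 0 0 0"

```text
clock: 9.07
eef_pos: [0.5979, -0.0751, -0.0217]
tcp_rot: [[-0.18, 0.984, -0.0], [0.984, 0.18, 0.0], [0.0, -0.0, -1.0]]
contact_force: [-0.6, -0.2, 0.1]
opening: 0.0856
grasp_force: 0.0
```

>>> apply_moves --pt "0 0 1.5 0 0 0" --pt "0 0 1.5 0 0 0" --pt "0 0 0 0 0 0"

```text
clock: 9.32
eef_pos: [0.5979, -0.0751, -0.0248]
tcp_rot: [[-0.18, 0.984, -0.0], [0.984, 0.18, 0.0], [0.0, -0.0, -1.0]]
contact_force: [-0.5, -0.7, -0.6]
opening: 0.0853
grasp_force: 0.0
```

>>> apply_moves --pt "0 0 1.5 0 0 0" --pt "0 0 1 0 0 0" --pt "0 0 0 0 0 0"

```text
clock: 9.57
eef_pos: [0.5979, -0.0751, -0.0272]
tcp_rot: [[-0.18, 0.984, -0.0], [0.984, 0.18, 0.0], [0.0, -0.0, -1.0]]
contact_force: [-0.3, -0.4, -1.3]
opening: 0.0854
grasp_force: 0.0
```

>>> apply_moves --pt "0 0 1.5 0 0 0" --pt "0 0 1.5 0 0 0" --pt "0 0 0 0 0 0"

```text
clock: 9.82
eef_pos: [0.5979, -0.0751, -0.0302]
tcp_rot: [[-0.18, 0.984, -0.0], [0.984, 0.18, 0.0], [0.0, -0.0, -1.0]]
contact_force: [-0.1, 1.2, -0.9]
opening: 0.0858
grasp_force: 0.0
```

>>> apply_moves --pt "0 0 1 0 0 0" --pt "0 0 1 0 0 0" --pt "0 0 0 0 0 0"

```text
clock: 10.07
eef_pos: [0.598, -0.0751, -0.0321]
tcp_rot: [[-0.18, 0.984, -0.0], [0.984, 0.18, 0.0], [0.0, -0.0, -1.0]]
contact_force: [-0.4, -0.4, -0.5]
opening: 0.0853
grasp_force: 0.0
```

>>> apply_moves --pt "0 0 1 0 0 0" --pt "0 0 1 0 0 0" --pt "0 0 0 0 0 0"

```text
clock: 10.32
eef_pos: [0.598, -0.0751, -0.0341]
tcp_rot: [[-0.18, 0.984, -0.0], [0.984, 0.18, 0.0], [0.0, -0.0, -1.0]]
contact_force: [-0.3, 0.0, 0.3]
opening: 0.0855
grasp_force: 0.0
```

By the camera estimate the tips are now at about 10 mm, so I'll push.

>>> apply_moves --pt "5 0 0 0 0 0" --pt "5 0 0 0 0 0" --pt "5 0 0 0 0 0" --pt "5 0 0 0 0 0" --pt "4 0 0 0 0 0" --pt "4 0 0 0 0 0" --pt "4 0 0 0 0 0" --pt "4 0 0 0 0 0" --pt "4 0 0 0 0 0"

```text
clock: 11.07
eef_pos: [0.591, -0.0355, -0.0339]
tcp_rot: [[-0.18, 0.984, 0.0], [0.984, 0.18, -0.0], [-0.0, 0.0, -1.0]]
contact_force: [0.3, -1.4, 0.1]
opening: 0.0858
grasp_force: 0.8
```

>>> apply_moves --pt "3 0 0 0 0 0" --pt "3 0 0 0 0 0" --pt "3 0 0 0 0 0" --pt "0 0 0 0 0 0"

```text
clock: 11.4
eef_pos: [0.5891, -0.0263, -0.0339]
tcp_rot: [[-0.18, 0.984, -0.0], [0.984, 0.18, 0.0], [0.0, -0.0, -1.0]]
contact_force: [-0.9, 0.0, -0.5]
opening: 0.0857
grasp_force: 0.0
```

>>> apply_moves --pt "3 0 0 0 0 0" --pt "2 0 0 0 0 0" --pt "2 0 0 0 0 0" --pt "0 0 0 0 0 0"

```text
clock: 11.73
eef_pos: [0.5879, -0.0197, -0.0339]
tcp_rot: [[-0.18, 0.984, -0.0], [0.984, 0.18, 0.0], [0.0, -0.0, -1.0]]
contact_force: [-0.2, -0.5, 0.1]
opening: 0.0855
grasp_force: 0.1
```

>>> apply_moves --pt "2 0 0 0 0 0" --pt "2 0 0 0 0 0" --pt "0 0 0 0 0 0"

```text
clock: 11.98
eef_pos: [0.5871, -0.0157, -0.0339]
tcp_rot: [[-0.18, 0.984, -0.0], [0.984, 0.18, 0.0], [0.0, -0.0, -1.0]]
contact_force: [0.8, -1.0, -0.4]
opening: 0.0854
grasp_force: 0.3
```

>>> apply_moves --pt "1.5 0 0 0 0 0" --pt "1.5 0 0 0 0 0" --pt "0 0 0 0 0 0"

```text
clock: 12.23
eef_pos: [0.5867, -0.0148, -0.0339]
tcp_rot: [[-0.178, 0.984, -0.0], [0.984, 0.178, -0.003], [-0.003, -0.001, -1.0]]
contact_force: [-0.9, -10.0, -0.9]
opening: 0.0855
grasp_force: 5.0
```

Run:
```python
from h import *
c=grab('wrist','w4.png')
im=np.asarray(c['image']);h=cv2.cvtColor(im,cv2.COLOR_RGB2HSV)
import sys
w=cv2.imread('pics/w4.png')[0:330,120:520];cv2.imwrite('pics/w4c.png',w)
```

```text
(no output)
```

View pics/w4c.png

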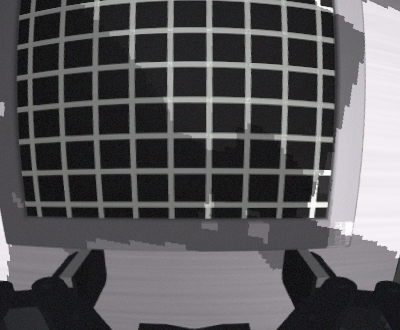

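The cassette is square and seated against the face with 10 N on its edge; the near edge is straight at about row 245 between the fingers. Next I'll compute the tilt arc.

Run:
```python
import numpy as np
f=lambda t:np.array([150*(1-np.cos(t))-12*np.sin(t)-2.1*(1-np.cos(t)),150*np.sin(t)-4*(1-np.cos(t))-2.1*np.sin(t)])
for d in range(0,90,5): print(d+5,(f(np.radians(d+5))-f(np.radians(d))).round(1),f(np.radians(d+5)).round(1))
```

```text
5 [-0.5 12.9] [-0.5 12.9]
10 [ 0.6 12.7] [ 0.2 25.6]
15 [ 1.8 12.5] [ 1.9 38.1]
20 [ 2.9 12.2] [ 4.8 50.3]
25 [ 4.  11.8] [ 8.8 62.1]
30 [ 5.  11.3] [13.8 73.4]
35 [ 6.  10.7] [19.9 84.1]
40 [ 7. 10.] [26.9 94.1]
45 [7.9 9.3] [ 34.8 103.4]
50 [8.8 8.5] [ 43.6 111.9]
55 [9.6 7.6] [ 53.2 119.4]
60 [10.3  6.6] [ 63.6 126.1]
65 [11.   5.6] [ 74.5 131.7]
70 [11.5  4.6] [ 86.  136.3]
75 [12.   3.5] [ 98.  139.9]
80 [12.4  2.5] [110.4 142.3]
85 [12.7  1.3] [123.1 143.7]
90 [12.8  0.2] [135.9 143.9]
```

>>> apply_moves --pt "0 0 -3 0 0 0" --pt "0 0 -3 0 0 0" --pt "-0.2 0 -3.5 0 0 0" --pt "-0.2 0 -3.5 0 0 0"

```text
clock: 12.62
eef_pos: [0.5865, -0.0147, -0.0211]
tcp_rot: [[-0.179, 0.984, -0.001], [0.984, 0.179, -0.002], [-0.002, -0.001, -1.0]]
contact_force: [-0.0, -6.7, -2.2]
opening: 0.0853
grasp_force: 3.0
```

>>> apply_moves --pt "0.5 0 -3 0 0 0" --pt "0.4 0 -3 0 0 0" --pt "0.3 0 -3.3 0 0 0" --pt "0.2 0 -3.3 0 0 0"

```text
clock: 12.95
eef_pos: [0.5864, -0.0138, -0.0083]
tcp_rot: [[-0.178, 0.984, -0.0], [0.984, 0.178, -0.003], [-0.003, -0.001, -1.0]]
contact_force: [0.1, -9.4, -0.8]
opening: 0.0853
grasp_force: 4.3
```

>>> apply_moves --pt "0.3 0 -3.1 0 0 0" --pt "0.4 0 -3.1 0 0 0" --pt "0.5 0 -3.1 0 0 0" --pt "0.6 0 -3.1 0 0 0"

```text
clock: 13.28
eef_pos: [0.5862, -0.0118, 0.0042]
tcp_rot: [[-0.178, 0.984, -0.0], [0.984, 0.178, -0.003], [-0.003, -0.001, -1.0]]
contact_force: [-0.2, -9.4, 0.2]
opening: 0.0856
grasp_force: 4.3
```

>>> apply_moves --pt "0.7 0 -3 0 0 0" --pt "0.7 0 -3 0 0 0" --pt "0.8 0 -3.1 0 0 0" --pt "0.8 0 -3.1 0 0 0"

```text
clock: 13.62
eef_pos: [0.5858, -0.0088, 0.0165]
tcp_rot: [[-0.178, 0.984, 0.0], [0.984, 0.178, -0.003], [-0.003, -0.0, -1.0]]
contact_force: [0.3, -7.1, 0.4]
opening: 0.0853
grasp_force: 3.8
```

>>> apply_moves --pt "0.9 0 -3 0 0 0" --pt "1 0 -3 0 0 0" --pt "1 0 -2.9 0 0 0" --pt "1.1 0 -2.9 0 0 0"

```text
clock: 13.95
eef_pos: [0.5851, -0.0047, 0.0283]
tcp_rot: [[-0.179, 0.984, 0.0], [0.984, 0.179, -0.002], [-0.002, -0.0, -1.0]]
contact_force: [-0.2, -7.6, 0.9]
opening: 0.0853
grasp_force: 3.6
```

>>> apply_moves --pt "1.3 0 -2.9 0 0 0" --pt "1.3 0 -2.8 0 0 0" --pt "1.3 0 -2.8 0 0 0" --pt "1.4 0 -2.8 0 0 0"

```text
clock: 14.28
eef_pos: [0.5843, 0.0005, 0.0398]
tcp_rot: [[-0.179, 0.984, 0.001], [0.984, 0.179, -0.002], [-0.002, 0.0, -1.0]]
contact_force: [0.2, -7.4, 2.7]
opening: 0.0851
grasp_force: 3.8
```

>>> apply_moves --pt "1.4 0 -2.7 0 0 0" --pt "1.5 0 -2.7 0 0 0" --pt "1.5 0 -2.7 0 0 0" --pt "1.6 0 -2.6 0 0 0"

```text
clock: 14.62
eef_pos: [0.5833, 0.0066, 0.0505]
tcp_rot: [[-0.179, 0.984, 0.001], [0.984, 0.179, -0.002], [-0.002, 0.0, -1.0]]
contact_force: [-0.1, -6.0, 2.0]
opening: 0.0854
grasp_force: 3.3
```

>>> apply_moves --pt "1.7 0 -2.6 0 0 0" --pt "1.7 0 -2.5 0 0 0" --pt "1.8 0 -2.5 0 0 0" --pt "1.8 0 -2.4 0 0 0"

```text
clock: 14.95
eef_pos: [0.5821, 0.0136, 0.0606]
tcp_rot: [[-0.179, 0.984, 0.001], [0.984, 0.179, -0.002], [-0.002, 0.001, -1.0]]
contact_force: [1.5, -5.9, 2.9]
opening: 0.0855
grasp_force: 3.1
```

>>> apply_moves --pt "2 0 -2.4 0 0 0" --pt "2 0 -2.3 0 0 0" --pt "2 0 -2.3 0 0 0" --pt "2.1 0 -2.2 0 0 0"

```text
clock: 15.28
eef_pos: [0.5807, 0.0215, 0.0699]
tcp_rot: [[-0.179, 0.984, 0.001], [0.984, 0.179, -0.002], [-0.002, 0.001, -1.0]]
contact_force: [1.0, -6.3, 3.5]
opening: 0.0854
grasp_force: 3.7
```

>>> apply_moves --pt "2.2 0 -2.1 0 0 0" --pt "2.2 0 -2.1 0 0 0" --pt "2.2 0 -2.1 0 0 0" --pt "2.3 0 -2 0 0 0"

```text
clock: 15.62
eef_pos: [0.5792, 0.0302, 0.0784]
tcp_rot: [[-0.179, 0.984, 0.002], [0.984, 0.179, -0.002], [-0.002, 0.001, -1.0]]
contact_force: [0.2, -7.3, 6.0]
opening: 0.0856
grasp_force: 4.4
```

>>> apply_moves --pt "2.4 0 -2 0 0 0" --pt "2.4 0 -1.9 0 0 0" --pt "2.4 0 -1.8 0 0 0" --pt "2.4 0 -1.8 0 0 0"

```text
clock: 15.95
eef_pos: [0.5776, 0.0396, 0.0861]
tcp_rot: [[-0.179, 0.984, 0.002], [0.984, 0.179, -0.002], [-0.003, 0.002, -1.0]]
contact_force: [0.9, -7.2, 6.5]
opening: 0.0852
grasp_force: 4.9
```

>>> apply_moves --pt "2.5 0 -1.8 0 0 0" --pt "2.6 0 -1.7 0 0 0" --pt "2.6 0 -1.6 0 0 0" --pt "2.6 0 -1.6 0 0 0"

```text
clock: 16.28
eef_pos: [0.5759, 0.0498, 0.093]
tcp_rot: [[-0.179, 0.984, 0.002], [0.984, 0.179, -0.002], [-0.003, 0.002, -1.0]]
contact_force: [0.5, -6.5, 7.8]
opening: 0.0856
grasp_force: 5.4
```

>>> apply_moves --pt "2.7 0 -1.6 0 0 0" --pt "2.7 0 -1.5 0 0 0" --pt "2.8 0 -1.4 0 0 0" --pt "2.8 0 -1.3 0 0 0"

```text
clock: 16.62
eef_pos: [0.574, 0.0607, 0.099]
tcp_rot: [[-0.179, 0.984, 0.003], [0.984, 0.179, -0.002], [-0.002, 0.002, -1.0]]
contact_force: [0.6, -6.6, 9.8]
opening: 0.0857
grasp_force: 6.0
```

>>> apply_moves --pt "2.8 0 -1.3 0 0 0" --pt "2.9 0 -1.2 0 0 0" --pt "2.9 0 -1.1 0 0 0" --pt "2.9 0 -1 0 0 0"

```text
clock: 16.95
eef_pos: [0.572, 0.0721, 0.1039]
tcp_rot: [[-0.179, 0.984, 0.003], [0.984, 0.179, -0.002], [-0.002, 0.003, -1.0]]
contact_force: [-0.7, -6.2, 11.9]
opening: 0.0853
grasp_force: 7.0
```

>>> apply_moves --pt "2.9 0 -1.2 0 0 0" --pt "3 0 -1.2 0 0 0" --pt "3 0 -1.1 0 0 0" --pt "3 0 -1 0 0 0"

```text
clock: 17.28
eef_pos: [0.5697, 0.0844, 0.108]
tcp_rot: [[-0.179, 0.984, 0.003], [0.984, 0.179, -0.001], [-0.001, 0.003, -1.0]]
contact_force: [1.3, -3.1, 7.0]
opening: 0.0852
grasp_force: 4.3
```

>>> apply_moves --pt "3 0 -0.9 0 0 0" --pt "3.1 0 -0.8 0 0 0" --pt "3.1 0 -0.7 0 0 0" --pt "3.1 0 -0.6 0 0 0"

```text
clock: 17.62
eef_pos: [0.5673, 0.0969, 0.1108]
tcp_rot: [[-0.179, 0.984, 0.002], [0.984, 0.179, 0.0], [-0.0, 0.002, -1.0]]
contact_force: [1.4, -1.1, 7.4]
opening: 0.0854
grasp_force: 3.9
```

>>> apply_moves --pt "3.1 0 -0.5 0 0 0" --pt "3.1 0 -0.4 0 0 0" --pt "3.1 0 -0.3 0 0 0" --pt "3.1 0 -0.3 0 0 0"

```text
clock: 17.95
eef_pos: [0.5652, 0.1092, 0.1124]
tcp_rot: [[-0.179, 0.984, 0.003], [0.984, 0.179, 0.0], [-0.0, 0.003, -1.0]]
contact_force: [1.1, -0.4, 8.4]
opening: 0.0856
grasp_force: 4.3
```

>>> apply_moves --pt "3 0 -0.2 0 0 0" --pt "3 0 -0.1 0 0 0" --pt "2 0 0 0 0 0" --pt "0 0 0 0 0 0"

```text
clock: 18.28
eef_pos: [0.5637, 0.1175, 0.1129]
tcp_rot: [[-0.18, 0.984, 0.003], [0.984, 0.18, 0.001], [0.0, 0.003, -1.0]]
contact_force: [0.8, -0.2, 9.0]
opening: 0.0849
grasp_force: 4.8
```

>>> apply_moves --pt "2 0 0 0 0 0" --pt "2 0 0 0 0 0" --pt "0 0 0 0 0 0"

```text
clock: 18.53
eef_pos: [0.5631, 0.1214, 0.113]
tcp_rot: [[-0.18, 0.984, 0.003], [0.984, 0.18, 0.001], [0.0, 0.003, -1.0]]
contact_force: [0.4, -0.3, 10.1]
opening: 0.0854
grasp_force: 5.1
```

>>> apply_moves --pt "2 0 0 0 0 0" --pt "0 0 0 0 0 0"

```text
clock: 18.7
eef_pos: [0.5628, 0.1228, 0.113]
tcp_rot: [[-0.18, 0.984, 0.003], [0.984, 0.18, -0.0], [-0.001, 0.003, -1.0]]
contact_force: [0.1, -2.5, 10.4]
opening: 0.0855
grasp_force: 5.3
```

>>> apply_moves --pt "1 0 0 0 0 0" --pt "0 0 -2 0 0 0" --pt "0 0 -3 0 0 0" --pt "0 0 -5 0 0 0" --pt "0 0 0 0 0 0"

```text
clock: 19.12
eef_pos: [0.5619, 0.1239, 0.1223]
tcp_rot: [[-0.18, 0.984, 0.001], [0.984, 0.18, 0.0], [0.0, 0.001, -1.0]]
contact_force: [-0.1, -0.2, -0.4]
opening: 0.0856
grasp_force: 0.0
```

>>> apply_moves --pt "-15 0 0 0 0 0" --pt "-20 0 0 0 0 0" --pt "-20 0 0 0 0 0" --pt "-20 0 0 0 0 0" --pt "0 0 15 0 0 0" --pt "0 0 20 0 0 0" --pt "0 0 0 0 0 0"

```text
clock: 19.7
eef_pos: [0.5734, 0.0497, 0.0833]
tcp_rot: [[-0.179, 0.984, -0.005], [0.984, 0.179, 0.0], [0.001, -0.005, -1.0]]
contact_force: [-0.5, 0.1, -0.4]
opening: 0.0855
grasp_force: 0.0
```

Run:
```python
from h import *
grab('wrist','w5.png');grab('scene','s5.png')
w=cv2.imread('pics/w5.png')[0:330,120:520];s=cv2.imread('pics/s5.png')[125:290,295:460]
o=np.zeros((400,800,3),np.uint8);o[:330,:400]=w;o[:,400:]=cv2.resize(s,(400,400),interpolation=cv2.INTER_CUBIC);cv2.imwrite('pics/j5.png',o)
```

```text
(no output)
```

View pics/j5.png

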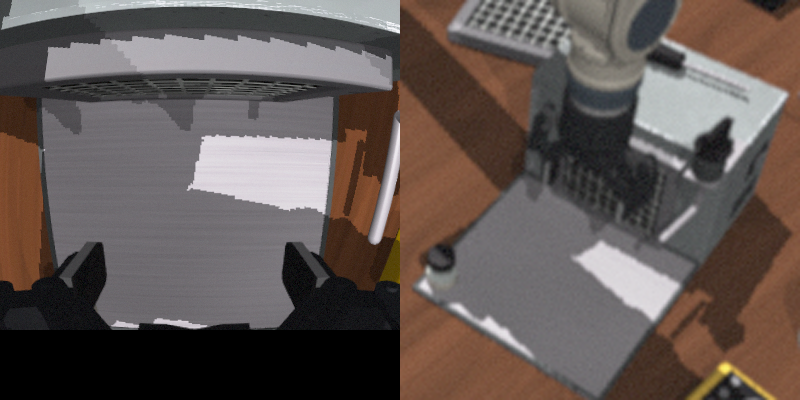

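The cassette is standing, with its top edge at about row 85 in the wrist view. I'll shut the fingers, which lengthens the tips, and press its front flat near the top.

>>> apply_moves --pt "0 0 -15 0 0 0" --pt "0 0 -20 0 0 0" --pt "0 0 0 0 0 0" --pt "0 0 0 0 0 0" --pt "0 0 0 0 0 0" --pt "0 0 0 0 0 0" --pt "0 0 0 0 0 0" --pt "0 0 0 0 0 0" --jaw 1

```text
clock: 20.47
eef_pos: [0.5749, 0.05, 0.121]
tcp_rot: [[-0.18, 0.984, -0.001], [0.984, 0.18, 0.0], [0.0, -0.001, -1.0]]
contact_force: [0.4, 0.2, -0.2]
opening: 0.0002
grasp_force: 0.0
```

>>> apply_moves --pt "10 0 0 0 0 0" --pt "10 0 0 0 0 0" --pt "10 0 0 0 0 0" --pt "10 0 0 0 0 0" --pt "8 0 0 0 0 0" --pt "6 0 0 0 0 0" --pt "4 0 0 0 0 0" --pt "0 0 0 0 0 0"

```text
clock: 21.13
eef_pos: [0.5646, 0.108, 0.1215]
tcp_rot: [[-0.181, 0.984, 0.0], [0.984, 0.181, 0.0], [0.0, 0.0, -1.0]]
contact_force: [-0.2, -0.4, -0.1]
opening: 0.0002
grasp_force: 0.0
```

>>> apply_moves --pt "2 0 0 0 0 0" --pt "2 0 0 0 0 0" --pt "2 0 0 0 0 0" --pt "0 0 0 0 0 0"

```text
clock: 21.47
eef_pos: [0.5637, 0.1129, 0.1215]
tcp_rot: [[-0.18, 0.984, -0.0], [0.984, 0.18, 0.0], [0.0, 0.0, -1.0]]
contact_force: [-0.3, 0.7, 0.1]
opening: -0.0001
grasp_force: 0.0
```

>>> apply_moves --pt "2 0 0 0 0 0" --pt "2 0 0 0 0 0" --pt "2 0 0 0 0 0" --pt "0 0 0 0 0 0"

```text
clock: 21.8
eef_pos: [0.5629, 0.1174, 0.1215]
tcp_rot: [[-0.179, 0.984, 0.0], [0.984, 0.179, -0.003], [-0.003, -0.0, -1.0]]
contact_force: [0.8, -6.9, 0.3]
opening: -0.0003
grasp_force: 3.9
```

>>> apply_moves --pt "1.5 0 0 0 0 0" --pt "1.5 0 0 0 0 0" --pt "0 0 0 0 0 0"

```text
clock: 22.05
eef_pos: [0.5629, 0.1181, 0.1216]
tcp_rot: [[-0.177, 0.984, 0.001], [0.984, 0.177, -0.007], [-0.007, -0.0, -1.0]]
contact_force: [2.3, -18.4, 0.4]
opening: 0.0
grasp_force: 9.4
```

The cassette is pressed flat. I'll back off, rise, and shift to put the knob under the wrist camera.

>>> apply_moves --pt "-3 0 0 0 0 0" --pt "-12 0 0 0 0 0" --pt "-20 0 0 0 0 0" --pt "-20 0 -10 0 0 0" --pt "0 0 -40 0 0 0" --pt "0 0 -40 0 0 0" --pt "0 0 -40 0 0 0" --pt "0 0 -40 0 0 0" --pt "0 0 -40 0 0 0" --pt "0 0 -40 0 0 0" --pt "0 0 -30 0 0 0" --jaw 0

```text
clock: 22.97
eef_pos: [0.5715, 0.0673, 0.405]
tcp_rot: [[-0.18, 0.984, 0.003], [0.984, 0.18, 0.0], [-0.0, 0.003, -1.0]]
contact_force: [1.8, -0.4, -0.2]
opening: 0.0428
grasp_force: 0.0
```

>>> apply_moves --pt "0 35 0 0 0 0" --pt "0 35 0 0 0 0" --pt "0 33 0 0 0 0" --pt "0 0 0 0 0 0" --pt "0 0 0 0 0 0"

```text
clock: 23.38
eef_pos: [0.6659, 0.0847, 0.3826]
tcp_rot: [[-0.18, 0.984, 0.018], [0.984, 0.18, 0.001], [-0.002, 0.018, -1.0]]
contact_force: [-1.2, -0.8, -0.1]
opening: 0.0431
grasp_force: 0.0
```

```bash
cat > knob.py <<'E'
from h import *
def blobs(name,f):
    c=grab(name,f);im=np.asarray(c['image']);g=im.max(2)
    return c,im
p=np.array([.5368,.2176]);a=np.radians(100.1);R=np.array([[np.cos(a),-np.sin(a)],[np.sin(a),np.cos(a)]])
def pxf(c,P):
    f=200/np.tan(np.radians(c['fov_y'])/2)
    d=np.asarray(c['rotation']).T@(np.asarray(P)-c['xyz']);t=np.arctan2(np.hypot(d[0],d[1]),-d[2]);r=np.hypot(d[0],d[1])
    return c['cx']+f*t*d[0]/r,c['cy']-f*t*d[1]/r
E
python3 - <<'E'
from knob import *
s=ctrl.read_state();print(s['eef_pos'],s['q'].round(1),s['opening'],'tcp',R.T@(s['eef_pos'][:2]-p))
c,im=blobs('wrist','w6.png')
K=R@[-.099,-.112]+p
for z in(.247,.221):print('pred',pxf(c,[*K,z]))
u,v=map(int,pxf(c,[*K,.247]))
g=im[v-48:v+48:3,u-60:u+60:3].max(2)
for r in g:print(''.join('%4d'%x for x in r))
E
```

```text
[0.66592339 0.08474879 0.38257996] [1.000e-01 3.110e+01 5.380e+01 1.116e+02 1.000e-01 7.970e+01] 0.04306414848347702 tcp [-0.15343639 -0.10382471]
pred (np.float64(321.8208920639755), np.float64(126.72487125333038))
pred (np.float64(320.74683779934605), np.float64(125.83392130339502))
 206 209 207 208 210 211 207 208 209 210 188 186 208 204 232 232 231 225 103 103 195 227 226 224  73  67  65  64  69  71  68  64  70  64  65 124 125 131 119 122
 209 209 212 210 208 206 210 210 211 193 183 181 178 205 232 230 231 225 173  95 220 225 225 224  66  69  62  65  70  72  64  65  68  70 107 123 132 130 120 117
 210 207 210 208 207 208 211 207 210 197 179 178 176 177 230 230 231 226 231 230 224 226 225 227  66  67  63  65  69  70  67  67  67  71 101 123 130 127 118 111
 209 210 210 205 206 210 209 207 207 206 180 182 176 177 211 230 231 226 231 227 225 226 225 225  70  67  62  66  68  71  67  66  66  71  96 126 136 126 119 112
 213 210 208 206 209 211 208 202 203 199 180 181 181 179 211 207 230 228 169 107 224 226 226 225  66  65  63  71  73  69  64  68  71  70  87 124 132 122 120 109
 208 212 
[... 3637 characters left out ...]
  82 117 127 134 125 130 120  65  62  60 120 127 116 120
 111 114 114 111 111 113 115 114 114 115 115 114 117 117 118 154 182 192 223 223 193  76 122 125 115  68 117 119 126 133 125 125 118 115 120  91 124 124 120 125
 110 110 109 110 111 111 112 114 115 111 113 115 116 117 118 115  94 164 122 118 179  58 112 116 119  64 113 120 132 129 122 120 112 118 120 114 127 119 118 127
 112 113 111 111 111 113 111 113 114 115 112 114 116 117 115 113  99 102 120 116 103  58  65  65  69  66  89 123 134 128 127 120 110 120 119 113 129 120 123 124
 109 107 108 110 109 109 108 110 110 110 110 108 111 111 112 115  99 106 115 116 101  57  65  67  70  64  59  69  71  65 118 117 117 118 117 102 114 117 126 121
```

>>> apply_moves --pt "0 0 30 0 0 0" --pt "0 0 30 1.03 0 0" --pt "0 0 0 0 0 0" --pt "0 0 0 0 0 0"

```text
clock: 23.77
eef_pos: [0.6647, 0.0848, 0.3257]
tcp_rot: [[-0.18, 0.984, 0.003], [0.984, 0.18, -0.002], [-0.003, 0.002, -1.0]]
contact_force: [-0.0, -0.5, 1.0]
opening: 0.0423
grasp_force: 0.0
```

```bash
cat >> knob.py <<'E'
def wing(f):
    c,im=blobs('wrist',f)
    K=R@[-.099,-.112]+p
    u,v=map(int,pxf(c,[*K,.247]))
    g=im.max(2);m=(g<80).astype(np.uint8)
    print('pred',u,v,pxf(c,[*K,.247]))
    g=g[v-54:v+54:3,u-48:u+48:3]
    for r in g:print(''.join('%4d'%x for x in r))
    return c
E
python3 - <<'E'
from knob import *
c=wing('w7.png')
s=ctrl.read_state();print(s['eef_pos'],s['q'].round(1),s['tcp_rot'].round(3))
# estimate from the former picture
E
```

```text
pred 327 129 (np.float64(327.93075887975016), np.float64(129.62175958922347))
 214 215 213 205 189 184 184 180 199 235 234 235 231 230 117 146 225 228 229 226 220  66  69  66  67  67  69  66  66  68  67  72
 214 215 212 202 186 185 182 180 180 235 234 234 229 232 230 230 225 228 228 228 221  66  69  65  68  68  70  72  66  70  68  68
 213 213 211 200 187 185 184 183 181 221 234 234 228 232 228 230 225 228 229 227 212  69  63  62  67  71  68  71  66  70  67  70
 212 207 208 206 182 185 185 186 183 217 220 234 229 232 198 231 227 228 228 228 222  69  67  68  72  69  69  67  68  67  68  69
 210 208 209 207 184 184 183 181 180 218 213 233 229 195 105 107 201 228 227 227 218  68  65  68  71  72  68  69  67  66  67  66
 213 212 210 180 183 184 185 186 180 216 209 214 229 206 105 106 197 230 227 228 205  66  66  69  71  70  66  67  65  70  72  78
 213 210 210 181 185 187 186 185 177 212 210 213 205 215 214 132 224 229 227 227 170  70  63  69  70  70  71  69  70  72  69  66
 212 210 177 188 184 184 184 182 180 212 209 211 206 207 220 227 226 227 229 228 174  69  64  66  69  72  71  68  71  7
[... 3097 characters left out ...]
 114 121
 113 111 116 112 113 114 117 117 117 119 118 177 213 113 118 121  69  60  70 124 123  66  63 120 128 135 131 126 125 110 123 122
 113 114 117 114 116 116 116 118 116 120 119  85 118 118 120 121  67  61  68  68  68  73  62  75 110 118 127 128 121 115 125 122
 112 111 109 113 112 113 114 114 111 111 117  94 111 115 115 117  64  63  68  67  69  69  60  65  73  70  69  77 120 120 122 124
 115 113 112 112 113 113 114 116 119 114 116 105 112 119 120 118  66  62  67  70  67  66  64  66  72  70  65  64  67  62  65  64
[0.66548578 0.08482651 0.32748384] [ 2.000e-01  2.860e+01  4.080e+01  1.018e+02 -1.000e-01  7.980e+01] [[-0.18   0.984  0.006]
 [ 0.984  0.18  -0.002]
 [-0.003  0.006 -1.   ]]
```

The wing measures within 1.5 mm of the fitted knob position, about (0.664, 0.139). I'll rotate the tool a half turn, staying clear of the last joint's limit, so the fingers straddle the wing.

>>> apply_moves --pt "0 0 0 0 0 -6.91" --pt "0 0 0 0 0 -6.91" --pt "0 0 0 0 0 -6.91" --pt "0 0 0 0 0 -6.91" --pt "0 0 0 0 0 -6.91" --pt "0 0 0 0 0 -6.91" --pt "0 0 0 0 0 -6.91" --pt "0 0 0 0 0 -6.91" --pt "0 0 0 0 0 -6.91" --pt "0 0 0 0 0 -6.91" --pt "0 0 0 0 0 -6.91" --pt "0 0 0 0 0 -6.91"

```text
clock: 24.82
eef_pos: [0.6665, 0.0849, 0.3286]
tcp_rot: [[-0.998, -0.063, 0.009], [-0.063, 0.998, -0.002], [-0.009, -0.003, -1.0]]
contact_force: [-0.2, 0.0, 0.0]
opening: 0.043
grasp_force: 0.0
```

>>> apply_moves --pt "0 0 0 0 0 -6.91" --pt "0 0 0 0 0 -6.91" --pt "0 0 0 0 0 -6.91" --pt "0 0 0 0 0 -6.91" --pt "0 0 0 0 0 -6.91" --pt "0 0 0 0 0 -6.91" --pt "0 0 0 0 0 -6.91" --pt "0 0 0 0 0 -6.91" --pt "0 0 0 0 0 -6.91" --pt "0 0 0 0 0 -6.91" --pt "0 0 0 0 0 -6.91" --pt "0 0 0 0 0 -6.91"

```text
clock: 25.82
eef_pos: [0.6665, 0.0849, 0.3286]
tcp_rot: [[-0.06, -0.998, 0.009], [-0.998, 0.06, -0.002], [0.002, -0.009, -1.0]]
contact_force: [0.4, 0.4, 0.2]
opening: 0.0426
grasp_force: 0.0
```

>>> apply_moves --pt "0 0 0 0 0 -6.91" --pt "0 0 0 0 0 0" --pt "0 0 0 0 0 0" --pt "0 0 0 0 0 0"

```text
clock: 26.15
eef_pos: [0.6663, 0.085, 0.3267]
tcp_rot: [[0.05, -0.999, 0.007], [-0.999, -0.05, -0.002], [0.003, -0.007, -1.0]]
contact_force: [-0.1, -0.1, 0.3]
opening: 0.0422
grasp_force: 0.0
```

Run:
```python
from h import *
s=ctrl.read_state();Rt=s['tcp_rot'];d=np.array([.6640,.1392,.226])-s['eef_pos'];x=Rt[:,0]
print(s['eef_pos'],Rt.round(4).tolist(),s['q'].round(1),'yaw',np.degrees(np.arctan2(x[1],x[0]))%360,'tool delta mm',(Rt.T@d*1000).round(1))
```

```text
[0.66633344 0.08497303 0.32669843] [[0.0501, -0.9987, 0.0068], [-0.9987, -0.0501, -0.0023], [0.0026, -0.0066, -1.0]] [ 2.000e-01  2.870e+01  4.080e+01  1.017e+02 -1.000e-01 -9.270e+01] yaw 272.87190823329433 tool delta mm [-54.5   0.3 100.6]
```

>>> apply_moves --pt "-14 0 0 -0.4 0 0" --pt "-14 0 0 0 0 0" --pt "-14 0 0 0 0 0" --pt "-12 0 0 0 0 0" --pt "0 0 20 0 0 0" --pt "0 0 20 0 0 0" --pt "0 0 15 0 0 0" --pt "0 0 0 0 0 0" --pt "0 0 0 0 0 0"

```text
clock: 26.9
eef_pos: [0.6626, 0.1399, 0.2698]
tcp_rot: [[0.055, -0.998, -0.004], [-0.998, -0.055, -0.003], [0.003, 0.004, -1.0]]
contact_force: [0.6, -0.6, 0.1]
opening: 0.0424
grasp_force: 0.0
```

Run:
```python
from h import *
s=ctrl.read_state();Rt=s['tcp_rot'];d=np.array([.6640,.1392,.226])-s['eef_pos'];x=Rt[:,0]
print(s['eef_pos'],Rt.round(4).tolist(),s['q'].round(1),'yaw',np.degrees(np.arctan2(x[1],x[0]))%360,'tool delta mm',(Rt.T@d*1000).round(1))
```

```text
[0.66256667 0.13985952 0.26978533] [[0.0548, -0.9985, -0.0041], [-0.9985, -0.0548, -0.0028], [0.0025, 0.0042, -1.0]] [  4.9  28.4  32.   93.8  -0.1 -88.2] yaw 273.1433770081288 tool delta mm [ 0.6 -1.6 43.8]
```

>>> apply_moves --pt "0.5 -1.5 8 0 0 0" --pt "0 0 8 0 0 0" --pt "0 0 8 0 0 0" --pt "0 0 8 0 0 0" --pt "0 0 6 0 0 0" --pt "0 0 4 0 0 0" --pt "0 0 0 0 0 0"

```text
clock: 27.48
eef_pos: [0.6641, 0.1382, 0.2268]
tcp_rot: [[0.054, -0.999, -0.004], [-0.999, -0.054, -0.003], [0.003, 0.004, -1.0]]
contact_force: [-0.1, 0.3, -1.1]
opening: 0.043
grasp_force: 0.0
```

>>> apply_moves --pt "0 0 0 0 0 0" --pt "0 0 0 0 0 0" --pt "0 0 0 0 0 0" --pt "0 0 0 0 0 0" --pt "0 0 0 0 0 0" --jaw 1

```text
clock: 27.9
eef_pos: [0.6646, 0.1383, 0.2283]
tcp_rot: [[0.054, -0.999, -0.002], [-0.999, -0.054, -0.003], [0.003, 0.002, -1.0]]
contact_force: [-0.1, 0.3, 0.4]
opening: 0.0002
grasp_force: 0.0
```

The jaws shut on nothing: as with the push, the real tips sit about 30 mm behind the stated TCP. I'll reopen, go 28 mm lower and close again.

>>> apply_moves --pt "0 0 -2 0 0 0" --pt "0 0 0 0 0 0" --pt "0 0 0 0 0 0" --pt "0 0 0 0 0 0" --pt "0 0 6 0 0 0" --pt "0 0 6 0 0 0" --pt "0 0 6 0 0 0" --pt "0 0 6 0 0 0" --pt "0 0 0 0 0 0" --jaw 0

```text
clock: 28.65
eef_pos: [0.6638, 0.1382, 0.2041]
tcp_rot: [[0.054, -0.999, -0.005], [-0.999, -0.054, -0.003], [0.003, 0.005, -1.0]]
contact_force: [-0.5, -0.8, 0.1]
opening: 0.0427
grasp_force: 0.0
```

>>> apply_moves --pt "0 0 3 0 0 0" --pt "0 0 3 0 0 0" --pt "0 0 0 0 0 0"

```text
clock: 28.9
eef_pos: [0.6643, 0.1382, 0.1994]
tcp_rot: [[0.054, -0.999, -0.003], [-0.999, -0.054, -0.003], [0.003, 0.003, -1.0]]
contact_force: [-0.2, -0.2, -0.3]
opening: 0.0428
grasp_force: 0.0
```

Run:
```python
from h import *
c=grab('wrist','w8.png');s=ctrl.read_state();print(s['eef_pos'],s['opening'])
g=np.asarray(c['image']).max(2)[200:300:4,230:400:5]
for r in g:print(''.join('%4d'%x for x in r))
```

```text
[0.66437542 0.1381914  0.19977174] 0.04263866149731603
 141 140 145 161  80  84  82  78  83  83  82 118 134 124  46  51  47  48  40  45  40 137  96  71  67  76  75  73  17 107  80  94  77 112
 142 139 143 164  83  82  81  80  82  84  82  86 136  45  46  51  43  54  48  37  38  37  94  87  65  61  64  75  68  25  76  37  63  72
 144 140 146 162 135  86  83  82  80  82  82  84  98  49  38  22  24  19  10  21  16  37  87  89  78  57  79  86  86  80  77  74  91 109
 143 144 142 163 135  84  83  84  83  82  82  75  47  36  36  28  18  26  20  21  26  27  33  68  69  55 106 132 192 201 220 231 233 231
 141 139 143 163 133  81  83  81  85  84  83  76  31  32  29  18  18  23  31  24  22  20  28  73  72  58 243 238 237 229 232 230 230 227
 124 137 144 160 143  84  82  82  82  86  87  26  26  34  30  21  28  28  25  19  18  20  23  29  71  63 188 230 229 229 228 228 227 227
 121 143 144 159 145  84  86  84  80  87  86  27  30  29  31  30  28  33  26  27  24  23  25  29  68  68 176 206 216 225 224 225 225 137
 121 140 145 161 142  80  85  82  81  83  37  26  31  32  27  26  30  23  23  24  29  
[... 1679 characters left out ...]
 32  35  24  32
  30  30  33  27  30  32  21  18  87  85  83  73  79  78 239   8  27  26  17  15 220 221 219 224 197 197  24  26  39  31  29  30  27  27
  20  28  30  29  34  20  20  16 147 157 144  73  78  74 237  22  17  25  25  43 219 220 219 221 220 200  29  24  42  32  29  31  18  29
  30  29  31  30  26  26  19  21 149 160 144 136 146  92 237  30  40  51  59  41 220 218 221 220 197 200 100  25  41  30  24  22  22  33
  25  32  28  29  26  38  19  26 152 157 141 140 146 144 215  23  37  53  52  42 187 218 219 219 198 199 176  26  41  34  32  25  30  26
  30  27  26  24  32  30  27  60 149 157 138 140 148 139 125  26  41  49  54  41 161 216 218 219 202 202 199  13  35  35  27  26  32  28
```

The fingers, with inner edges at u≈270 and 360, straddle the knob centred at u≈317. I'll close now.

>>> apply_moves --pt "0 0 0 0 0 0" --pt "0 0 0 0 0 0" --pt "0 0 0 0 0 0" --pt "0 0 0 0 0 0" --pt "0 0 0 0 0 0" --jaw 1

```text
clock: 29.37
eef_pos: [0.664, 0.1382, 0.2003]
tcp_rot: [[0.054, -0.999, -0.003], [-0.999, -0.054, -0.003], [0.003, 0.003, -1.0]]
contact_force: [-4.9, -0.7, 2.3]
opening: 0.0098
grasp_force: 63.3
```

Gripped the wing. I'll ease the side offset and press down.

>>> apply_moves --pt "0 1 1 0 0 0" --pt "0 0 2 0 0 0" --pt "0 0 2 0 0 0" --pt "0 0 2 0 0 0" --pt "0 0 2 0 0 0" --pt "0 0 0 0 0 0"

```text
clock: 29.87
eef_pos: [0.6639, 0.1382, 0.1917]
tcp_rot: [[0.054, -0.999, -0.001], [-0.999, -0.054, -0.003], [0.002, 0.001, -1.0]]
contact_force: [-1.2, 0.3, 6.7]
opening: 0.0097
grasp_force: 64.1
```

>>> apply_moves --pt "0 0 1 0 0 0" --pt "0 0 1 0 0 0" --pt "0 0 0 0 0 0"

```text
clock: 30.12
eef_pos: [0.6641, 0.1382, 0.1913]
tcp_rot: [[0.054, -0.999, 0.001], [-0.999, -0.054, -0.002], [0.002, -0.001, -1.0]]
contact_force: [-1.9, -0.4, 16.0]
opening: 0.0092
grasp_force: 65.3
```

>>> apply_moves --pt "0 0 -0.5 0 0 4" --pt "0 0 0 0 0 4" --pt "0 0 0 0 0 4" --pt "0 0 0 0 0 4" --pt "0 0 0 0 0 4"

```text
clock: 30.53
eef_pos: [0.6638, 0.1382, 0.1914]
tcp_rot: [[-0.294, -0.956, 0.0], [-0.956, 0.294, -0.003], [0.002, -0.001, -1.0]]
contact_force: [-3.4, -0.3, 13.4]
opening: 0.0095
grasp_force: 65.0
```

>>> apply_moves --pt "0 0 0 0 0 4" --pt "0 0 0 0 0 4" --pt "0 0 0 0 0 4" --pt "0 0 0 0 0 4" --pt "0 0 0 0 0 4" --pt "0 0 0 0 0 4"

```text
clock: 31.03
eef_pos: [0.6636, 0.1382, 0.1913]
tcp_rot: [[-0.657, -0.754, 0.0], [-0.754, 0.657, -0.002], [0.002, -0.002, -1.0]]
contact_force: [-4.0, -0.3, 15.2]
opening: 0.0093
grasp_force: 65.0
```

>>> apply_moves --pt "0 0 0 0 0 4" --pt "0 0 0 0 0 4" --pt "0 0 0 0 0 4" --pt "0 0 0 0 0 4" --pt "0 0 0 0 0 4" --pt "0 0 0 0 0 4"

```text
clock: 31.53
eef_pos: [0.6634, 0.1383, 0.1914]
tcp_rot: [[-0.907, -0.421, -0.0], [-0.421, 0.907, -0.002], [0.001, -0.002, -1.0]]
contact_force: [-4.7, -0.1, 14.5]
opening: 0.0091
grasp_force: 65.1
```

>>> apply_moves --pt "0 0 0 0 0 4" --pt "0 0 0 0 0 4" --pt "0 0 0 0 0 3" --pt "0 0 0 0 0 2" --pt "0 0 0 0 0 1.5" --pt "0 0 0 0 0 0"

```text
clock: 32.03
eef_pos: [0.6634, 0.1384, 0.1914]
tcp_rot: [[-0.983, -0.183, -0.0], [-0.183, 0.983, -0.002], [0.001, -0.002, -1.0]]
contact_force: [-5.4, 1.1, 15.3]
opening: 0.0092
grasp_force: 65.1
```

Run:
```python
from h import *
s=ctrl.read_state();x=s['tcp_rot'][:,0];print(273.1-np.degrees(np.arctan2(x[1],x[0]))%360,s['wrist_torque'],s['contact_force'],s['q'].round(1))
```

```text
82.5814264967461 [0.09726555 1.28397548 0.00819863] [-5.38760631  1.1034987  15.30610341] [ 4.8 28.  20.  82.  -0.1 -5.8]
```

>>> apply_moves --pt "0 0 0 0 0 1.5" --pt "0 0 0 0 0 1.5" --pt "0 0 0 0 0 0"

```text
clock: 32.28
eef_pos: [0.6633, 0.1385, 0.1913]
tcp_rot: [[-0.991, -0.132, -0.0], [-0.132, 0.991, -0.002], [0.001, -0.002, -1.0]]
contact_force: [-5.8, 0.3, 15.7]
opening: 0.0093
grasp_force: 65.5
```

Run:
```python
from h import *
s=ctrl.read_state();x=s['tcp_rot'][:,0];print(273.1-np.degrees(np.arctan2(x[1],x[0]))%360,s['wrist_torque'],s['contact_force'],s['q'].round(1))
```

```text
85.5232053196303 [0.01287746 1.21936086 0.61453861] [-5.77354344  0.33728767 15.65813833] [ 4.8 28.  20.  82.  -0.1 -2.8]
```

At the stop: 0.6 Nm at about 85°. I'll let it rise, open, and lift clear.

>>> apply_moves --pt "0 0 -2 0 0 0" --pt "0 0 -3 0 0 0" --pt "0 0 -3 0 0 0" --pt "0 0 -2.5 0 0 0" --pt "0 0 -1 0 0 0" --pt "0 0 0 0 0 0"

```text
clock: 32.78
eef_pos: [0.6632, 0.1384, 0.2005]
tcp_rot: [[-0.991, -0.133, -0.004], [-0.133, 0.991, -0.002], [0.004, -0.002, -1.0]]
contact_force: [-2.9, 1.5, 3.5]
opening: 0.0095
grasp_force: 63.8
```

>>> apply_moves --pt "0 0 0 0 0 0" --pt "0 0 0 0 0 0" --pt "0 0 0 0 0 0" --pt "0 0 0 0 0 0" --pt "0 0 -5 0 0 0" --pt "0 0 -10 0 0 0" --pt "0 0 -20 0 0 0" --pt "0 0 -20 0 0 0" --pt "0 0 -20 0 0 0" --pt "0 0 -20 0 0 0" --pt "0 0 0 0 0 0" --jaw 0

```text
clock: 33.7
eef_pos: [0.6644, 0.1384, 0.3013]
tcp_rot: [[-0.991, -0.132, 0.004], [-0.132, 0.991, -0.002], [-0.004, -0.003, -1.0]]
contact_force: [-0.0, -0.1, 0.8]
opening: 0.0427
grasp_force: 0.0
```

Run:
```python
from knob import *
c=grab('scene','s9.png');im=np.asarray(c['image']).astype(int)
W=lambda x,y,z:[*(R@[x,y]+p),z]
def s(P):
    u,v=px(c,P);return int(im[int(round(v)),int(round(u))].sum()/3)
for z in(.128,.12,.112):
    print('home',z,[s(W(-.099,-.112+k,z)) for k in np.arange(.008,.08,.006)])
for dy in(-.01,0,.01): print('parked',dy,[s(W(-.099-k,-.112+.12*k+dy,.12)) for k in np.arange(.01,.08,.006)])
print('top edge of cassette, col z profile',[(z,s(W(-.091,.02,z/1000))) for z in range(4,180,8)])
print('left side profile y',[(y,s(W(-.091,y/1000,.05))) for y in range(-110,120,8)])
T0=cv2.imread('pics/scene0.png')[...,::-1].astype(int)
d=np.abs(im-T0).sum(2);m=(d>90).astype(np.uint8);print('changed cols/rows bbox per comp')
n,l,st,_=cv2.connectedComponentsWithStats(m)
print([x.tolist() for x in st[1:] if x[4]>40])
```

```text
home 0.128 [145, 141, 140, 137, 145, 141, 106, 110, 91, 108, 83, 42, 62]
home 0.12 [168, 176, 173, 170, 172, 172, 172, 172, 167, 171, 110, 64, 82]
home 0.112 [87, 79, 75, 69, 66, 77, 80, 69, 62, 69, 60, 53, 66]
parked -0.01 [89, 87, 90, 92, 90, 90, 88, 88, 92, 87, 78, 108]
parked 0 [86, 88, 85, 87, 89, 89, 89, 88, 83, 76, 78, 78]
parked 0.01 [72, 72, 81, 86, 84, 75, 77, 76, 69, 73, 73, 81]
top edge of cassette, col z profile [(4, 100), (12, 82), (20, 80), (28, 51), (36, 42), (44, 58), (52, 49), (60, 43), (68, 51), (76, 52), (84, 53), (92, 38), (100, 53), (108, 49), (116, 41), (124, 50), (132, 56), (140, 62), (148, 70), (156, 85), (164, 89), (172, 88)]
left side profile y [(-110, 86), (-102, 90), (-94, 89), (-86, 88), (-78, 78), (-70, 72), (-62, 58), (-54, 37), (-46, 65), (-38, 47), (-30, 73), (-22, 47), (-14, 83), (-6, 48), (2, 68), (10, 51), (18, 51), (26, 55), (34, 56), (42, 58), (50, 45), (58, 73), (66, 56), (74, 73), (82, 79), (90, 88), (98, 89), (106, 87), (114, 94)]
changed cols/rows bbox per comp
[[201, 0, 119, 129, 5235], [310, 0, 34, 15, 274], [357, 0, 40, 53, 1156], [444, 0, 8, 12, 57], [451, 0, 31, 13, 249], [440, 11, 40, 39, 922], [473, 16, 29, 44, 393], [443, 48, 26, 16, 233], [469, 63, 9, 11, 67], [436, 68, 36, 24, 262], [450, 72, 18, 6, 56], [436, 85, 31, 12, 125], [429, 94, 11, 13, 86], [439, 106, 16, 13, 127], [199, 109, 23, 18, 192], [205, 115, 51, 37, 1191], [270, 119, 59, 38, 384], [370, 118, 19, 11, 92], [391, 119, 15, 9, 71], [423, 125, 26, 34, 509], [388, 130, 32, 16, 151], [345, 138, 52, 34, 876], [272, 150, 61, 50, 1216], [210, 153, 19, 24, 231], [333, 152, 16, 16, 154], [239, 169, 31, 15, 111], [416, 173, 9, 10, 62], [426, 173, 9, 14, 64], [382, 178, 35, 21, 219], [323, 186, 91, 94, 2616], [395, 197, 22, 28, 168], [387, 251, 102, 75, 2401]]
```

The bar lies fully across the front, the cassette is upright and roughly centred, and the knob is up. Handing in.

```bash
python3 -c "
from rig import ctrl
print(ctrl.job_done())"
```

```text
the job is handed in; nothing more can be done
None
```

I handed the job in at about 34 s without being told the verdict: the last scene image has the cassette standing roughly centred against the intake and the bar fully across it, and the upward force and height before release show the knob sprung back up. One press reached 18 N, inside the booth's 16–25 N sliding range, and I did not re-measure the booth or the bystanders afterwards.

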